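Offer up the tool chest lid and hold its hinge for the pin

TASK

The lid of the cobbler's tool chest stands on edge in the dowel rack, hinge side down. Lift it out and bring it, upright as a lid opened square, to the back edge of the chest, so that its two hinge knuckles sit between the chest's three and all the pin holes line up for the pin to slide straight through; finish while still holding it there in the gripper, steady and upright, its hinge not leaning hard on the chest's. Don't force the hinge, and leave everything else on the bench where it is.

Things in the scene. Friction and masses are not known exactly. Their poses are not given: they have to be found in the camera images.
- lid_center (a point): Centre of the loose lid's brown wooden panel, 240 wide (y) x 140 high (z) x 12 mm thick (x), about 0.36 kg, standing in either slot of the rack, leaning 3 degrees at most (flat pads pull it straight). Free edge up, 70 mm above this point: pinch it at mid-width, across the thickness. z up; x points from the battened inner face to the plain outer face.
- lid_hinge (a point): Middle of the lid's hinge axis, same axes as lid_center, 6 mm to -x and 80.5 mm below it, in the plane of the inner face, 10.5 mm below the panel's lower edge; 25 mm above the bench in the rack. Two steel knuckles along y, 15 to 42.5 mm to each side: 18 mm outside diameter, 10 mm hole, ends chamfered 2.5 mm.
- lid_pin_l (a point): Outer end of the lid's knuckle on its +y side, on the hinge axis (42.5 mm from lid_hinge).
- lid_pin_r (a point): Outer end of the lid's knuckle on its -y side, on the hinge axis (42.5 mm from lid_hinge).
- lid: The lid as a whole; frame as lid_hinge. Inner face: two upright battens 20 mm wide, 8 mm thick, at 55 mm to each side of the middle, ending 8 mm below the top edge; the middle 90 mm are clear. In the rack the top edge is 175.5 mm above the bench, the right way round: at the chest its inner face looks to the robot too.
- chest_hinge (a point): Middle of the chest's hinge axis, 85 mm above the bench, behind the back wall on the far side. y along the axis, x out of the chest's back, z up. Fixed knuckles (18 mm, hole 10 mm) at -70 to -45, -12.5 to 12.5, 45 to 70 mm along y; the lid's go in the 32.5 mm gaps. Fitted, lid_hinge lies on this point with the same axes: panel above the barrel, 0 to 12 mm to +x, top edge 150.5 mm above the axis.
- chest: Open wooden tool chest, lid off, 140 (x) x 240 (y) x 85 mm high, fixed; origin under its middle; hinged back at +x, axis 80.5 mm from the middle. Chest and rack stand left and right or swapped, each turned up to 14 degrees. With the lid fitted its lower edge clears the fixed knuckles by 1.5 mm and its knuckles clear the back wall by 1.5 mm, so lowered till it touches it is 1.5 mm low.
- rack: Fixed wooden rack: base board 180 (x) x 210 (y) x 16 mm, origin under its middle; two slots along y, 45 mm either side of the middle, each between two pairs of dowels (12 mm thick, at 83 mm to either side in y) that rise to 76 mm above the bench, 15 mm apart.
- board_center (a point): Plain plywood cutting board, 220 x 150 x 12 mm with a hand slot near its upper edge and no hinge, standing in the rack's other slot; the point is half-way up. Leave it alone.
- board: The same cutting board as a whole, origin at the middle of its lower edge.
- pin: Loose steel hinge pin with a bent end, 6 mm thick, 160 mm long, lying on the bench beyond the chest and the rack. Someone else will put it in: leave it.
- hammer: Hammer, 240 mm long, lying on the left of the bench. Leave it.
- awl: Awl with a wooden handle, 125 mm long, lying beyond the chest and the rack. Leave it.
- spool: Spool of thread, 44 mm wide, 54 mm high, upright, between chest and rack. Leave it.
- tin: Flat round metal tin, 62 mm wide, 25 mm high, between chest and rack. Leave it.
- jar: Brown glass jar with a white cap, 76 mm wide, 100 mm high. Leave it.
- last: Cast-iron cobbler's last with three arms, about 190 mm high and 170 mm long, 2.4 kg. Leave it.
Mind the look-alikes: they are no part of the job. Leave any yellow look-alike of the lid alone.

How it is judged:
On the way, in this order (a step that is already met when the one before it is completed fails the run):
1. the lid is lifted clear of the rack in the gripper (height (world z) of lid_hinge above 0.085 m and horizontal distance between lid_hinge and chest_hinge above 0.03 m and contact force between the fingers and lid above 3 N), for 0.1 s.
2. the lid's knuckles are between the chest's (x of lid_pin_l in the frame of chest_hinge between -0.006 and 0.006 m and z of lid_pin_l in the frame of chest_hinge between -0.006 and 0.006 m and y of lid_pin_l in the frame of chest_hinge between 0.0375 and 0.0475 m and x of lid_pin_r in the frame of chest_hinge between -0.006 and 0.006 m and z of lid_pin_r in the frame of chest_hinge between -0.006 and 0.006 m and y of lid_pin_r in the frame of chest_hinge between -0.0475 and -0.0375 m), for 0.1 s.
At the end, for the whole second after the job is handed in: Both ends of the lid's hinge axis on the chest's within 2.5 mm fore-aft and in height and 4 mm along it (6 mm pin passes the 10 mm holes); lid upright within 0.07 rad, still (under 20 mm/s), gripped with over 3 N and pressing on the chest with under 15 N (x of lid_pin_l in the frame of chest_hinge between -0.0025 and 0.0025 m and z of lid_pin_l in the frame of chest_hinge between -0.0025 and 0.0025 m and y of lid_pin_l in the frame of chest_hinge between 0.0385 and 0.0465 m and x of lid_pin_r in the frame of chest_hinge between -0.0025 and 0.0025 m and z of lid_pin_r in the frame of chest_hinge between -0.0025 and 0.0025 m and y of lid_pin_r in the frame of chest_hinge between -0.0465 and -0.0385 m and angle between lid's own z axis and vertical below 0.07 rad and contact force between the fingers and lid above 3 N and linear speed of lid below 0.02 m/s and contact force between lid and chest below 15 N); the arm keeps its last pose, push and grip.
It fails at once if something else on the bench is moved by more than 30 mm (distance of any of board, pin, hammer, awl, spool, tin, jar, last from where it was at the start of the episode above 0.03 m).
It fails at once if the hinge is forced: lid and chest press on each other with more than 80 N (contact force between lid and chest above 80 N).
It also fails if it takes over 45 s, if anything falls off the work surface, if the arm or the gripper's body presses on something with over 40 N, if the wrist force passes 120 N, or if a joint passes its speed limit or range.

ROBOT

A 6-joint arm with a two-finger parallel gripper is mounted at the origin on the work surface. World frame = base frame: x ahead of the robot, y to its left, z up, the work surface at z = 0. Lengths are in m, angles in rad, forces in N, time in s.
With the tool pointing down it reaches from about 0.35 to 0.775 m from the base axis. Payload 5.5 kg.
Tool frame: the origin (TCP) lies midway between the tips of the shut fingers; the grasp point (between the pads) lies 19 mm behind it; z points along the fingers, y is the direction in which the jaws open and shut (so a half turn about z gives the same grasp; the last joint's range is limited). The gripper opens to 85 mm and grips with 20 to 120 N. Pads are 22 mm wide; open, the fingers measure 114 mm over their backs; the gripper's body (76 mm by 85 mm) begins 54 mm behind the grasp point. The pads swing forward as they close: fully open they stand 13 mm farther back than shut.
Start: joints at [1.031, 0.313, 0.046, 1.304, 0, 1.431], TCP at [0.224, 0.53, 0.231] pointing down, gripper open.
Joint ranges: [-2.76, 2.76], [-0.86, 1.69], [-1.03, 1.26], [-2.2, 2.34], [-1.47, 1.5], [-3.14, 3.14]. Speed limits (rad/s): [2.57, 2.57, 3.14, 3.14, 3.14, 3.14].

INTERFACE

Orientations are given as a unit quaternion [w, x, y, z].
In Python, from workcell import env gives the robot as it stands.
- The arm moves only by the shell command python3 -m pendant 'ROWS' [FORCE]. ROWS is JSON, a list of rows, each a list of 3 entries, a list of its own where there are three numbers: the shift along the tool's x, y, z each as a share of 20 mm, from -1 to 1, then the turn about the tool's z as a share of 6 degrees, from -1 to 1, then the closure, from -1 (fully open) to 1 (shut). In form: [[[tx, ty, tz], turn, claw], ...]. A call has 1 to 12 rows; each row shifts and turns the commanded pose from where the row before left it, along the tool's axes as they then stand; what a row does not reach is not made up. A row lasts 1/8 s, in which the tool goes at most 62.5 mm and 10.7 degrees, less where a joint would pass 70% of its speed; a pose out of reach is approached as far as the arm can. A call with a number of a shift or a turn outside -1 to 1 is refused whole. A call with a gripper value outside its range is refused whole. The fingers move at their own pace and stop on an object; FORCE is the grip in N (left out, the last holds). Time passes only in rows, so rows that do not move let the fingers close. It gives the time, the measured TCP pose, the force and the opening at its end, in the units of the state.
- env.get_state(): the state, without advancing time (a new reading comes with each control period).
- env.read_camera(name): name is "side" or "top"; returns a dict with "color" (480x640x3 uint8, blue, green, red), "mtx" (3x3 intrinsics, pixels), "view" (4x4, takes a point from world to camera coordinates). Camera axes: x right, y down, z forward; pixel columns grow to the right and rows downward; lengths in m; the calibration is good to about 2 mm. A picture is of the moment at which its call begins. There is no depth.
- env.hand_in(): hands the job in, once; it reports no verdict.
Trained networks look in the newest picture that a camera, given by its name, has taken for a name from the list of things; names that differ only in an ending like _2 or _b are one class to them, and where a whole thing is asked for, a point or a joint stands for the part that bears it (a point fixed in the world has none). Each returns a list of dicts, best first, with "p" (0 to 1); they miss things now and then, are a little off and sometimes report something else, mostly with a low value. They report only what shows in the picture. A call takes as long as a camera call. They do not tell look-alikes from the thing itself.
- env.boxes_of(camera, thing): "location" ([column, row] in pixels, amid what is visible of it).
- env.cut_out(camera, thing): "region" (480x640 bool, what is visible of it) and "location" ([column, row] in pixels, amid what is visible of it).
The state is a dict: "clock": time; "joint_pos": joint angles; "qvel": joint speeds; "tau": joint torques, N m; "tcp_pos": TCP position; "orientation": TCP orientation; "wrist_force": force on the tool from outside, world axes, zero at the start; "ft_torque": the same for the moment, N m; "finger_gap": finger opening in m.
Only numpy, scipy, OpenCV 4.12 (cv2) and the standard library are available. Lean on these libraries where they do the work, as an engineer would, in place of code of your own. Each camera call takes 0.05 s, during which the arm holds its last target.

## Working session

There is one attempt and no reset: what is moved stays moved. The work goes in short steps, Python scripts to look and compute and a shell command to move; the robot and the scene stay as the last step left them, time stands still between calls to the robot, and variables do not carry over. Pictures are saved under pics/ and viewed, and the job is handed in when it is done.

```bash
mkdir -p pics; ls; python3 - <<'E'
from workcell import env
import cv2,numpy as np
for c in("side","top"):
    r=env.read_camera(c);cv2.imwrite(f"pics/{c}0.png",r["color"])
    print(c,r["mtx"].tolist(),np.round(r["view"],4).tolist())
    for t in("lid","lid_center","lid_hinge","lid_pin_l","lid_pin_r","chest_hinge","chest","rack","board","board_center"):
        print(t,[(np.round(d["location"]).tolist(),round(d["p"],2)) for d in env.boxes_of(c,t)])
s=env.get_state();print({k:np.round(v,4).tolist() for k,v in s.items()})
E
```

```text
pics
side [[574.675492713618, 0.0, 325.96194732036315], [0.0, 574.675492713618, 253.58408218866745], [0.0, 0.0, 1.0]] [[0.7193, -0.6946, -0.0098, -0.4087], [-0.4324, -0.4366, -0.7889, 0.3233], [0.5437, 0.5717, -0.6145, 1.3631], [0.0, 0.0, 0.0, 1.0]]
lid [([196.0, 288.0], 0.98), ([383.0, 288.0], 0.82), ([457.0, 367.0], 0.3)]
lid_center [([383.0, 289.0], 0.69), ([195.0, 284.0], 0.57)]
lid_hinge [([198.0, 286.0], 0.87), ([383.0, 287.0], 0.75)]
lid_pin_l [([385.0, 292.0], 0.79), ([197.0, 288.0], 0.61)]
lid_pin_r [([385.0, 292.0], 0.79), ([197.0, 288.0], 0.61)]
chest_hinge [([267.0, 243.0], 0.97), ([354.0, 310.0], 0.54), ([458.0, 366.0], 0.53)]
chest [([264.0, 245.0], 0.94)]
rack [([354.0, 337.0], 0.88), ([265.0, 241.0], 0.31)]
board [([355.0, 311.0], 0.92), ([267.0, 242.0], 0.36)]
board_center [([353.0, 308.0], 0.77)]
top [[468.27419070126547, 0.0, 324.9461520292873], [0.0, 468.27419070126547, 234.56929108855516], [0.0, 0.0, 1.0]] [[0.0047, -0.9996, 0.0265, -0.0361], [-0.9807, -0.0098, -0.1951, 0.5459], [0.1953, -0.0251, -0.9804, 1.1099], [0.0, 0.0, 0.0, 1.0]]
lid [([218.0, 352.0], 0.64)
[... 303 characters left out ...]
 0.91), ([401.0, 226.0], 0.68), ([369.0, 154.0], 0.27)]
chest_hinge [([220.0, 242.0], 0.69)]
chest [([215.0, 238.0], 0.71)]
rack [([142.0, 186.0], 0.65), ([390.0, 257.0], 0.57)]
board [([397.0, 264.0], 0.67), ([218.0, 245.0], 0.57), ([264.0, 173.0], 0.49)]
board_center [([398.0, 264.0], 0.55), ([216.0, 241.0], 0.24)]
{'clock': 1.1, 'joint_pos': [1.0314, 0.3132, 0.0461, 1.3036, -0.0, 1.4312], 'qvel': [-0.0002, 0.0013, -0.0008, -0.0009, 0.0007, 0.0015], 'tau': [0.0005, -48.0483, 29.8817, 0.0005, -0.0003, -0.0], 'tcp_pos': [0.2238, 0.5297, 0.2313], 'orientation': [0.0, 0.1986, 0.9801, 0.0001], 'wrist_force': [-0.1362, 0.0629, 0.7159], 'ft_torque': [0.0395, 0.0455, 0.0588], 'finger_gap': 0.0855}
```

View pics/side0.png

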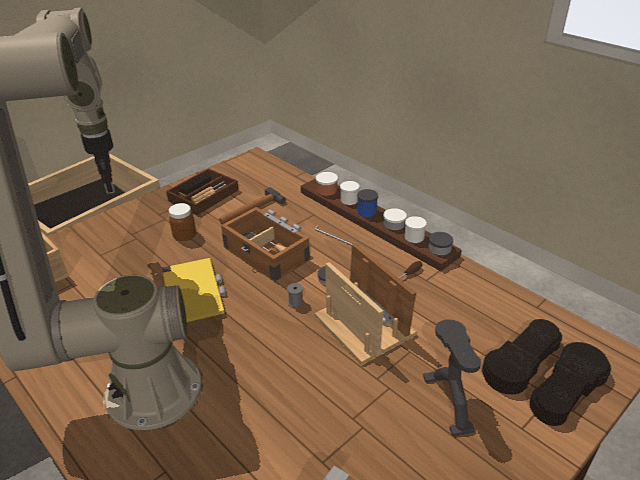

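View pics/top0.png

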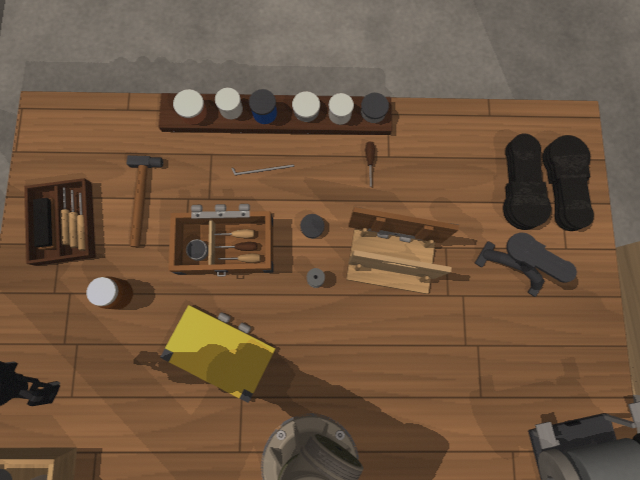

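Lid candidates in the top image: the yellow panel lying flat (218,352) is the look-alike. The brown panel standing in the far rack slot (402,228), side (383,288), fits the lid. The plywood at (398,264) in the near slot is the board. Enlarging to confirm.

```bash
python3 - <<'E'
import cv2
a=cv2.imread("pics/top0.png");s=cv2.imread("pics/side0.png")
cv2.imwrite("pics/c1.png",cv2.resize(a[195:305,335:470],None,fx=5.5,fy=5.5,interpolation=cv2.INTER_CUBIC))
cv2.imwrite("pics/c2.png",cv2.resize(a[195:285,160:285],None,fx=6,fy=6,interpolation=cv2.INTER_CUBIC))
cv2.imwrite("pics/c3.png",cv2.resize(s[235:370,310:425],None,fx=4.4,fy=4.4,interpolation=cv2.INTER_CUBIC))
cv2.imwrite("pics/c4.png",cv2.resize(s[195:285,215:320],None,fx=6,fy=6,interpolation=cv2.INTER_CUBIC))
E
```

```text
(no output)
```

View pics/c1.png

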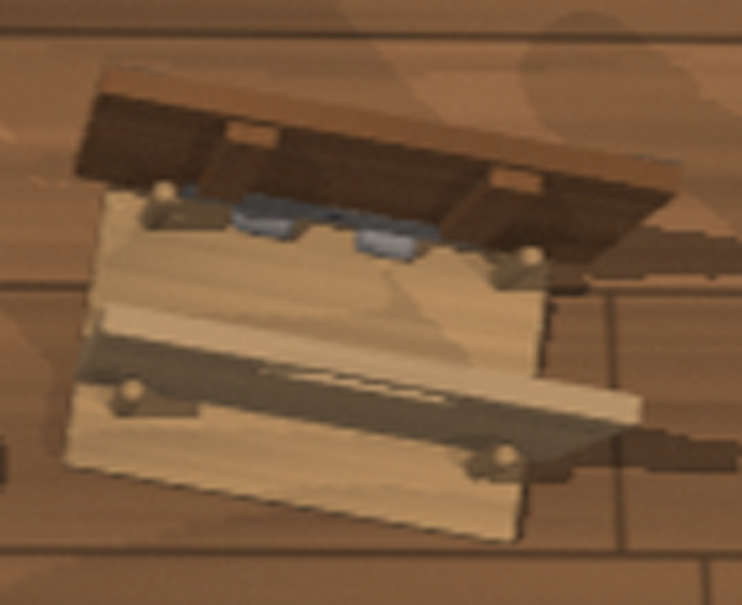

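View pics/c2.png

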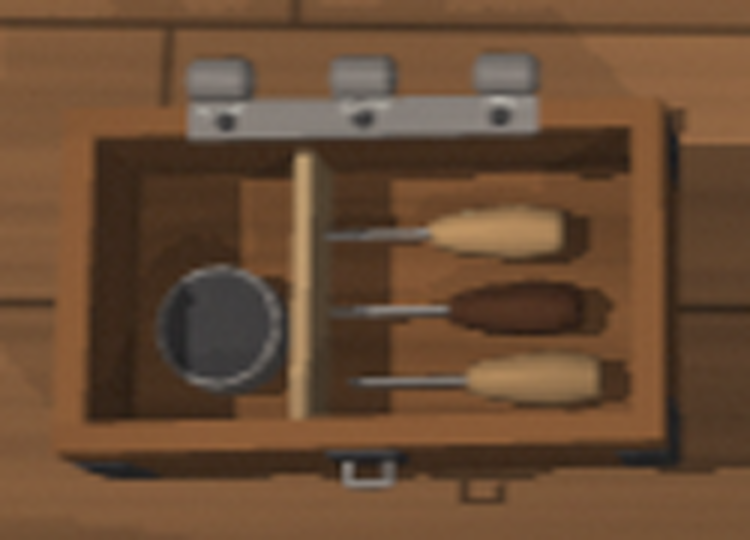

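View pics/c3.png

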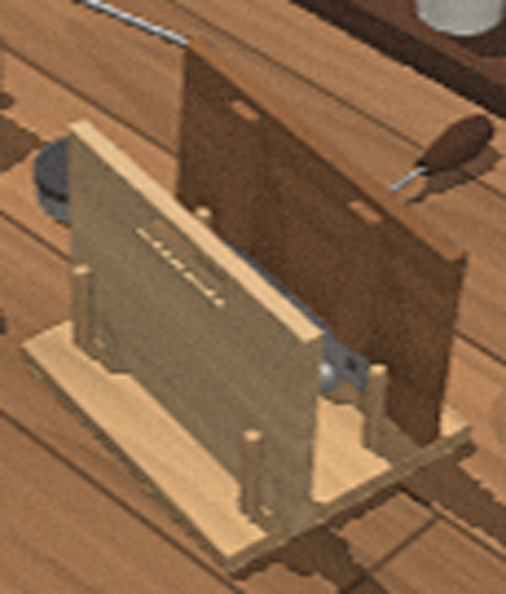

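View pics/c4.png

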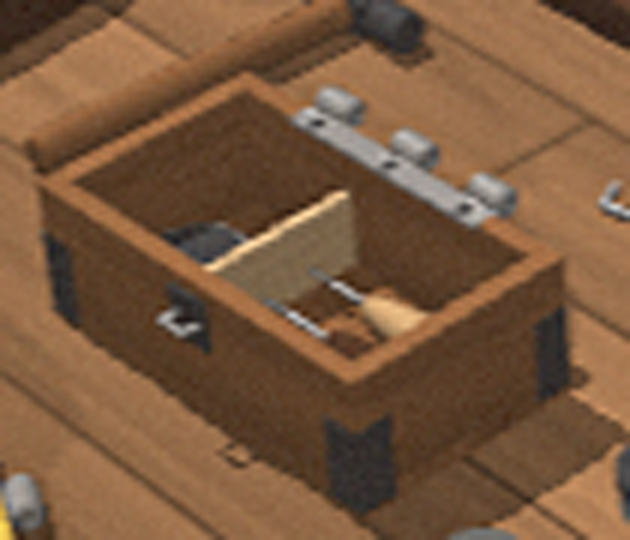

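Confirmed: the far-slot brown panel has the two battens and the steel knuckles, while the near one is plain ply with a hand slot. Now fitting the poses of chest and lid from keypoints seen in both cameras.

```bash
cat > h.py <<'E'
import numpy as np,cv2
from scipy.optimize import least_squares
K={"side":np.array([[574.675492713618,0,325.96194732036315],[0,574.675492713618,253.58408218866745],[0,0,1]]),
"top":np.array([[468.27419070126547,0,324.9461520292873],[0,468.27419070126547,234.56929108855516],[0,0,1]])}
from workcell import env
V={}
def cam(c):
    r=env.read_camera(c);V[c]=r["view"];return r["color"]
def P(c,X):
    X=np.atleast_2d(X);q=X@V[c][:3,:3].T+V[c][:3,3];q=q@K[c].T;return q[:,:2]/q[:,2:]
def Rz(a):
    return np.array([[np.cos(a),-np.sin(a),0],[np.sin(a),np.cos(a),0],[0,0,1]])
def Ry(a): return np.array([[np.cos(a),0,np.sin(a)],[0,1,0],[-np.sin(a),0,np.cos(a)]])
E
python3 - <<'E'
from h import *
for c in V or ("side","top"): cam(c)
np.savez("V.npz",**V)
ct=[((72,108),(.07,.12)),((662,100),(.07,-.12)),((58,452),(-.07,.12)),((668,443),(-.07,-.12))]
cs=[((248,75),(.07,.12)),((565,260),(.07,-.12)),((42,183),(-.07,.12)),((350,380),(-.07,-.12))]
ob=[("top",(160+p[0]/6,195+p[1]/6),(*m,.085)) for p,m in ct]+[("side",(215+p[0]/6,195+p[1]/6),(*m,.085)) for p,m in cs]
def f(v,obs): return np.concatenate([P(c,Rz(v[2])@np.array(m)+[v[0],v[1],0])[0]-px for c,px,m in obs])
for o in(ob[:4],ob[4:],ob):
    r=least_squares(f,[.5,.2,0],args=(o,));print("chest",r.x.round(4),np.degrees(r.x[2]),r.fun.round(1).reshape(-1,2).tolist())
    print(" hinge",(Rz(r.x[2])@[.0805,0,.085]+[r.x[0],r.x[1],0]).round(4))
# lid: frame hinge; top edge z .1505 above
lt=[((97,95),(0,.12)),((672,193),(0,-.12)),((108,65),(.012,.12)),((682,162),(.012,-.12))]
ls=[((447,262),(0,-.12)),((467,250),(.012,-.12)),((185,42),(0,.12))]
ob=[("top",(335+p[0]/5.5,195+p[1]/5.5),(*m,.1505)) for p,m in lt]+[("side",(310+p[0]/4.4,235+p[1]/4.4),(*m,.1505)) for p,m in ls]
def g(v,obs): return np.concatenate([P(c,Rz(v[2])@np.array(m)+[v[0],v[1],.025])[0]-px for c,px,m in obs])
for o in(ob[:4],ob[4:],ob):
    r=least_squares(g,[.5,-.2,0],args=(o,));print("lid",r.x.round(4),np.degrees(r.x[2]),r.fun.round(1).reshape(-1,2).tolist())
E
```

```text
chest [0.5228 0.218  0.0272] 1.5570036992342866 [[-0.3, 0.0], [0.8, -0.2], [-0.4, 0.3], [-0.1, -0.2]]
 hinge [0.6032 0.2202 0.085 ]
chest [0.5248 0.2186 0.0254] 1.4537201182476185 [[0.4, -0.5], [0.1, -0.4], [-0.7, -0.2], [0.2, 0.9]]
 hinge [0.6053 0.2206 0.085 ]
chest [0.5234 0.2179 0.0267] 1.531577375561773 [[-0.2, -0.3], [0.9, -0.4], [-0.4, -0.0], [-0.1, -0.4], [0.1, -0.3], [-0.1, -0.1], [-1.0, 0.1], [-0.0, 1.2]]
 hinge [0.6039 0.2201 0.085 ]
lid [ 0.555  -0.2097 -0.1621] -9.28970332971731 [[0.1, -0.3], [1.1, -0.2], [-1.0, 0.1], [-0.2, 0.3]]
lid [ 0.5568 -0.21   -0.1704] -9.763514778827172 [[0.4, -0.3], [-0.3, 0.5], [-0.1, -0.3]]
lid [ 0.5554 -0.2099 -0.1634] -9.360801250562648 [[0.2, -0.5], [1.2, -0.3], [-0.9, -0.2], [-0.1, 0.2], [0.3, -0.2], [-0.4, 0.6], [-0.8, 0.0]]
```

```bash
python3 -m pendant '[[[0,0,0],1,-1],[[0,0,0],1,-1],[[0,0,0],1,-1],[[0,0,0],1,-1],[[0,0,0],1,-1],[[0,0,0],1,-1],[[0,0,0],1,-1],[[0,0,0],1,-1],[[0,0,0],1,-1],[[0,0,0],1,-1],[[0,0,0],1,-1],[[0,0,0],1,-1]]' 40
python3 -m pendant '[[[-1,0.67,0],0.75,-1],[[-1,0.67,0],0,-1],[[-1,0.67,0],0,-1],[[-1,0.67,0],0,-1],[[-1,0.67,0],0,-1],[[-1,0.67,0],0,-1],[[-1,0.67,0],0,-1],[[-1,0.67,0],0,-1],[[-1,0.67,0],0,-1],[[-1,0.67,0],0,-1],[[-1,0.67,0],0,-1],[[-1,0.67,0],0,-1]]'
```

```text
clock: 2.7
tcp_pos: [0.2238, 0.5297, 0.2313]
orientation: [-0.0, 0.738, 0.675, 0.0]
wrist_force: [-0.1, 0.9, 0.7]
finger_gap: 0.0854
clock: 4.2
tcp_pos: [0.3453, 0.2668, 0.2315]
orientation: [0.0, 0.763, 0.647, 0.0]
wrist_force: [0.3, 0.1, -0.3]
finger_gap: 0.0857
```

```bash
python3 -m pendant '[[[-1,0.67,0],0,-1],[[-1,0.67,0],0,-1],[[-1,0.67,0],0,-1],[[-1,0.67,0],0,-1],[[-1,0.67,0],0,-1],[[-1,0.67,0],0,-1],[[-1,0.67,0],0,-1],[[-1,0.67,0],0,-1],[[-1,0.67,0],0,-1],[[-1,0.67,0],0,-1],[[-1,0.67,0],0,-1],[[-1,0.67,0],0,-1]]'
python3 -m pendant '[[[-1,0.67,0],0,-1],[[-1,0.67,0],0,-1],[[-1,0.67,0],0,-1],[[-1,0.67,0],0,-1],[[-1,0.67,0],0,-1],[[-1,0.67,0],0,-1],[[-1,0.67,0],0,-1],[[-1,0.67,0],0,-1],[[-0.9,0.6,0],0,-1],[[-0.8,0.5,0],0,-1],[[0,0,0],0,-1],[[0,0,0],0,-1]]'
python3 - <<'E'
from h import *
s=env.get_state();p=s["tcp_pos"];w,x,y,z=s["orientation"];t=2*np.arctan2(y,x)
L=np.array([.5554,-.2099]);a=-.1634;T=L+.006*np.array([np.cos(a),np.sin(a)])
d=T-p[:2];tx=np.array([np.cos(t),np.sin(t)]);ty=np.array([np.sin(t),-np.cos(t)])
print(p,np.degrees(t)-90,"mm tool x,y",d@tx*1e3,d@ty*1e3)
for c in("side","top"): cv2.imwrite(f"pics/{c}1.png",cam(c))
E
```

```text
clock: 5.7
tcp_pos: [0.4647, 0.0037, 0.2314]
orientation: [0.0, 0.763, 0.647, 0.0]
wrist_force: [0.7, -0.3, 0.1]
finger_gap: 0.0849
clock: 7.2
tcp_pos: [0.5598, -0.2077, 0.2311]
orientation: [-0.0, 0.763, 0.647, 0.0]
wrist_force: [0.4, -0.8, 0.8]
finger_gap: 0.0852
[ 0.5598119  -0.20773443  0.23111788] -9.40278520408151 mm tool x,y -2.853006749421436 2.0011709067645422
```

View pics/side1.png

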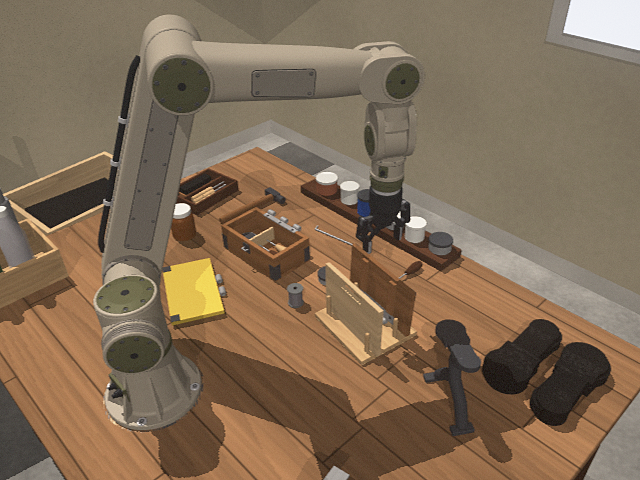

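View pics/top1.png

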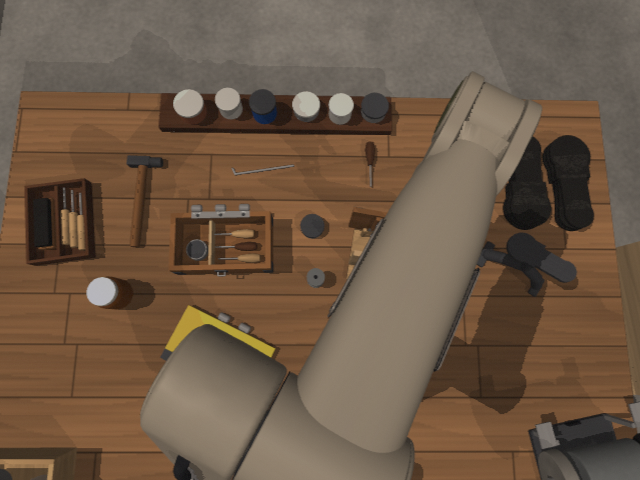

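```bash
python3 -m pendant '[[[-0.14,0.1,0],0,-1],[[0,0,0.8],0,-1],[[0,0,0.8],0,-1],[[0,0,0.8],0,-1],[[0,0,0.8],0,-1],[[0,0,0.8],0,-1],[[0,0,0.8],0,-1],[[0,0,0],0,-1],[[0,0,0],0,0]]'
python3 -m pendant '[[[0,0,0],0,0.5],[[0,0,0],0,0.8],[[0,0,0],0,1],[[0,0,0],0,1],[[0,0,0],0,1],[[0,0,0],0,1]]' 60
```

```text
clock: 8.43
tcp_pos: [0.5619, -0.2113, 0.1356]
orientation: [0.0, 0.763, 0.647, 0.0]
wrist_force: [0.0, -0.7, 0.4]
finger_gap: 0.0699
clock: 9.18
tcp_pos: [0.5595, -0.2109, 0.136]
orientation: [-0.001, 0.763, 0.647, -0.001]
wrist_force: [-6.0, 1.1, 7.6]
finger_gap: 0.0118
```

```bash
python3 -m pendant '[[[0,-0.1,-0.3],0,1],[[0,0,-0.6],0,1],[[0,0,-0.8],0,1],[[0,0,-0.8],0,1],[[0,0,-0.8],0,1],[[0,0,-0.8],0,1],[[0,0,-0.8],0,1],[[0,0,-0.8],0,1],[[0,0,-0.5],0,1],[[0,0,0],0,1]]'
python3 - <<'E'
from h import *
for c in("side","top"): cv2.imwrite(f"pics/{c}2.png",cam(c))
print({k:np.round(v,3).tolist() for k,v in env.get_state().items()})
s=cv2.imread("pics/side2.png");cv2.imwrite("pics/c5.png",cv2.resize(s[190:370,300:440],None,fx=4,fy=3.3,interpolation=cv2.INTER_CUBIC))
E
```

```text
clock: 10.42
tcp_pos: [0.5601, -0.2111, 0.2603]
orientation: [0.001, 0.763, 0.647, 0.0]
wrist_force: [-0.3, 0.3, -3.5]
finger_gap: 0.0117
{'clock': 10.525, 'joint_pos': [-0.495, 0.355, 0.171, 1.388, 0.0, 1.24], 'qvel': [0.0, 0.006, -0.013, -0.002, 0.0, 0.0], 'tau': [0.014, -53.142, 31.937, 0.022, 0.001, -0.0], 'tcp_pos': [0.56, -0.211, 0.259], 'orientation': [-0.0, 0.763, 0.647, -0.0], 'wrist_force': [0.389, 0.25, -3.432], 'ft_torque': [-0.032, 0.013, -0.004], 'finger_gap': 0.012}
```

View pics/c5.png

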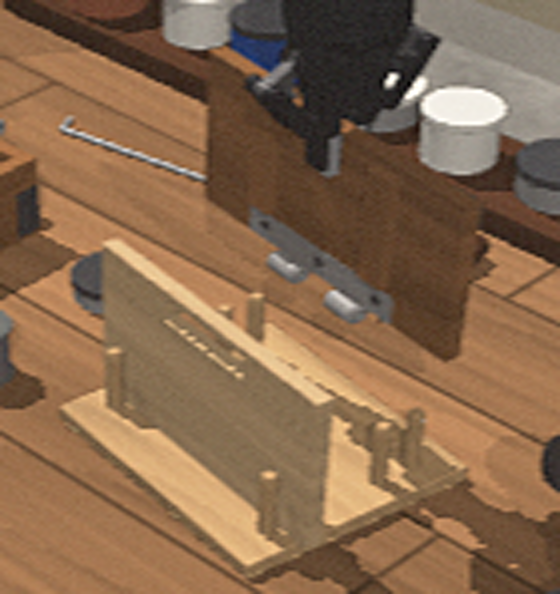

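```bash
python3 -m pendant '[[[0,0,0],-0.6,1],[[0.3,0.06,0],-0.6,1],[[0.6,0.1,0],-0.62,1],[[0.9,0.13,0],0,1],[[1,0.13,0],0,1],[[1,0.14,0],0,1],[[1,0.14,0],0,1],[[1,0.14,0],0,1],[[1,0.14,0],0,1],[[1,0.14,0],0,1],[[1,0.14,0],0,1],[[1,0.14,0],0,1]]'
python3 -m pendant '[[[1,0.14,0],0,1],[[1,0.14,0],0,1],[[1,0.14,0],0,1],[[1,0.14,0],0,1],[[1,0.14,0],0,1],[[1,0.14,0],0,1],[[1,0.14,0],0,1],[[1,0.14,0],0,1],[[0.9,0.14,0],0,1],[[0.7,0.13,0],0,1],[[0.5,0.1,0],0,1],[[0,0,0],0,1]]'
cat > rel.py <<'E'
from h import *
import sys
n=sys.argv[1]
s=env.get_state();p=s["tcp_pos"];w,x,y,z=s["orientation"];t=2*np.arctan2(y,x)
T=np.array([.6099,.2203]);d=T-p[:2];tx=np.array([np.cos(t),np.sin(t)]);ty=np.array([np.sin(t),-np.cos(t)])
print(p.round(4),np.degrees(t)-90,"mm tool x,y",d@tx*1e3,d@ty*1e3,"F",np.round(s["wrist_force"],1),np.round(s["ft_torque"],2),s["orientation"])
a=cam("side");cv2.imwrite(f"pics/side{n}.png",a);b=cam("top");cv2.imwrite(f"pics/top{n}.png",b)
cv2.imwrite(f"pics/s{n}.png",cv2.resize(a[130:280,200:340],None,fx=4,fy=4,interpolation=cv2.INTER_CUBIC))
print("clock",env.get_state()["clock"])
E
python3 rel.py 3
```

```text
clock: 12.02
tcp_pos: [0.5841, -0.0132, 0.2593]
orientation: [-0.0, 0.698, 0.716, 0.0]
wrist_force: [0.1, 0.0, -4.3]
finger_gap: 0.0111
clock: 13.52
tcp_pos: [0.6085, 0.1888, 0.2591]
orientation: [-0.0, 0.697, 0.717, -0.0]
wrist_force: [-0.1, -0.2, -3.7]
finger_gap: 0.0114
[0.6085 0.1888 0.2591] 1.5571728531586047 mm tool x,y 31.458693006713418 2.2344410572499207 F [-0.1 -0.2 -3.7] [ 0.05  0.03 -0.01] [-1.53294549e-05  6.97432988e-01  7.16649998e-01 -8.30945134e-05]
clock 13.625
```

View pics/s3.png

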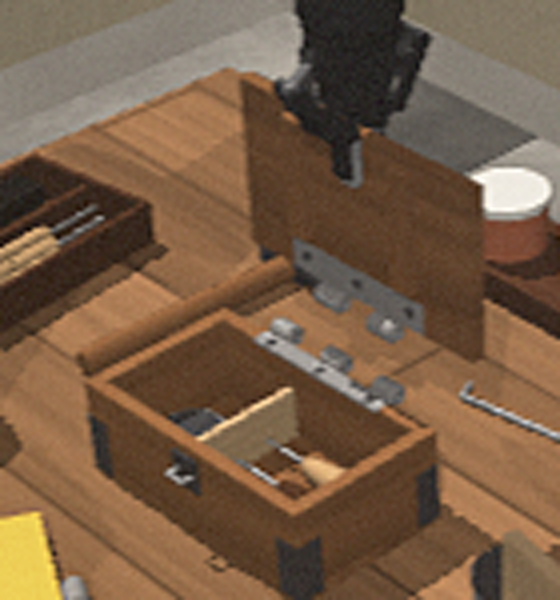

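View pics/top3.png

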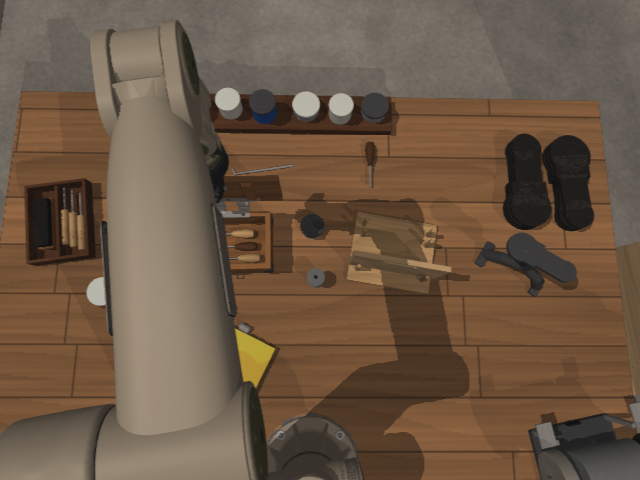

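```bash
python3 -m pendant '[[[0.6,0.06,0.3],0,1],[[0.6,0.05,0.4],0,1],[[0.37,0,0.4],0,1],[[0,0,0.3],0,1],[[0,0,0],0,1],[[0,0,0],0,1]]'
python3 rel.py 4; python3 - <<'E'
import cv2
a=cv2.imread("pics/side4.png");cv2.imwrite("pics/z4.png",cv2.resize(a[140:255,230:330],None,fx=7,fy=5.2,interpolation=cv2.INTER_CUBIC))
E
```

```text
clock: 14.38
tcp_pos: [0.6099, 0.2194, 0.2315]
orientation: [0.0, 0.698, 0.716, 0.0]
wrist_force: [-0.2, 0.0, -3.0]
finger_gap: 0.0117
[0.6099 0.2194 0.2315] 1.4943967940933476 mm tool x,y 0.8705627430975945 0.002016288861452805 F [-0.2  0.  -3. ] [ 0.01 -0.01 -0.03] [9.84254764e-05 6.97825476e-01 7.16267814e-01 1.14851645e-04]
clock 14.475
```

View pics/z4.png

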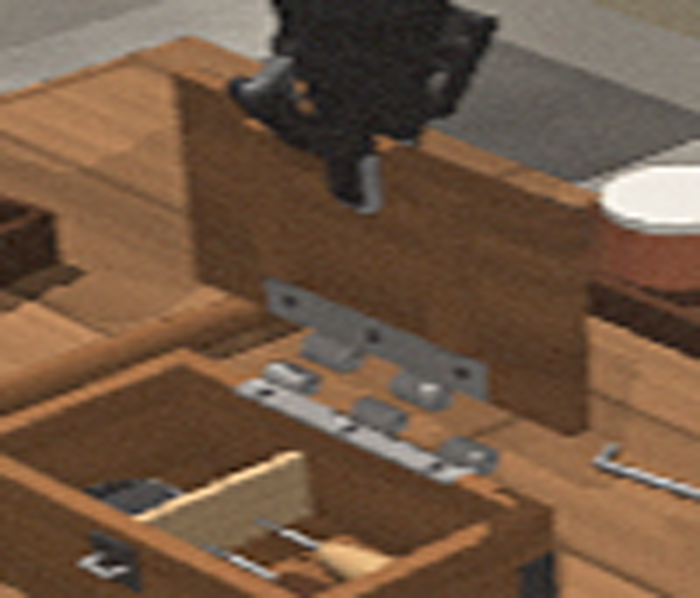

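```bash
cat > ov.py <<'E'
from h import *
import sys
n,fx,fy,lx,ly,lz,la=sys.argv[1],6,6,*map(float,sys.argv[2:6])
f=np.load("V.npz");[V.__setitem__(c,f[c]) for c in f]
a=cv2.imread(f"pics/side{n}.png")
x0,y0,x1,y1=[int(v) for v in (sys.argv[6].split(",") if len(sys.argv)>6 else "250,180,335,255".split(","))]
F=8
im=cv2.resize(a[y0:y1,x0:x1],None,fx=F,fy=F,interpolation=cv2.INTER_CUBIC)
def dr(X,col,closed=False):
    q=((P("side",X)-[x0,y0]+.5)*F-.5).round().astype(int)
    cv2.polylines(im,[q.reshape(-1,1,2)],closed,col,1,cv2.LINE_AA)
th=np.linspace(0,2*np.pi,40)
def cyl(R,t,ya,yb,col):
    for y in(ya,yb): dr(np.c_[.009*np.cos(th),0*th+y,.009*np.sin(th)]@R.T+t,col)
    d=V["side"][:3,:3][2]; d=R.T@d; al=np.arctan2(d[2],d[0])
    for s in(1,-1):
        c=.009*np.array([np.cos(al+s*np.pi/2),0,np.sin(al+s*np.pi/2)])
        dr(np.array([c+[0,ya,0],c+[0,yb,0]])@R.T+t,col)
R=Rz(.0267);t=np.array([.5234,.2179,0])+R@[.0805,0,.085]
for u,v in((-.07,-.045),(-.0125,.0125),(.045,.07)): cyl(R,t,u,v,(0,255,0))
h=.07,.12
dr(np.array([[-.1505,-.12,0],[-.0105,-.12,0],[-.0105,.12,0],[-.1505,.12,0]])@R.T+t,(0,255,0),True)
R2=Rz(np.radians(la));t2=np.array([lx,ly,lz])
for u,v in((-.0425,-.015),(.015,.0425)): cyl(R2,t2,u,v,(0,0,255))
dr(np.array([[0,-.12,.0105],[0,-.12,.1505],[0,.12,.1505],[0,.12,.0105]])@R2.T+t2,(0,0,255),True)
dr(np.array([[.012,-.12,.0105],[.012,-.12,.1505],[.012,.12,.1505]])@R2.T+t2,(255,255,0))
cv2.imwrite(f"pics/ov{n}_{x0}.png",im)
E
# hinge = tcp - .006*ux
python3 ov.py 4 0.6039 0.2192 0.1205 1.5
python3 ov.py 4 0.6039 0.2192 0.1205 1.5 250,140,335,210
```

```text
(no output)
```

View pics/ov4_250.png

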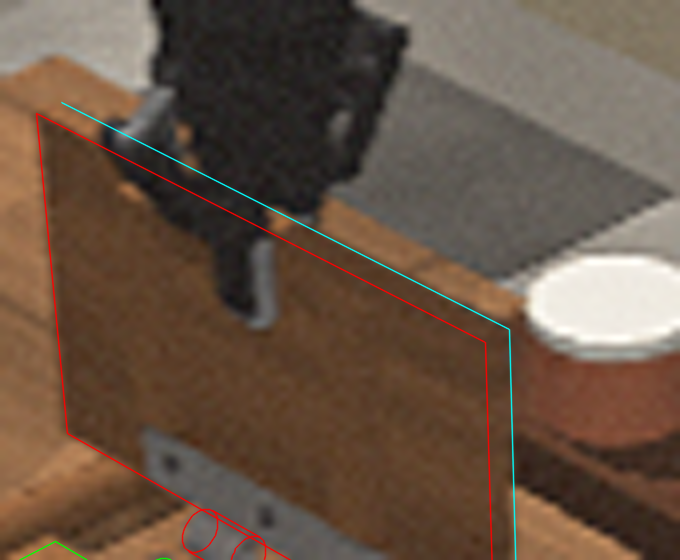

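```bash
sed -i 's/ov{n}_{x0}/ov{n}_{x0}_{y0}/' ov.py; python3 ov.py 4 0.6039 0.2192 0.1205 1.5
python3 - <<'E'
import cv2
a=cv2.imread("pics/side4.png")
cv2.imwrite("pics/l4.png",cv2.resize(a[145:225,250:325],None,fx=7.5,fy=7.5,interpolation=cv2.INTER_CUBIC))
E
```

```text
(no output)
```

View pics/ov4_250_180.png

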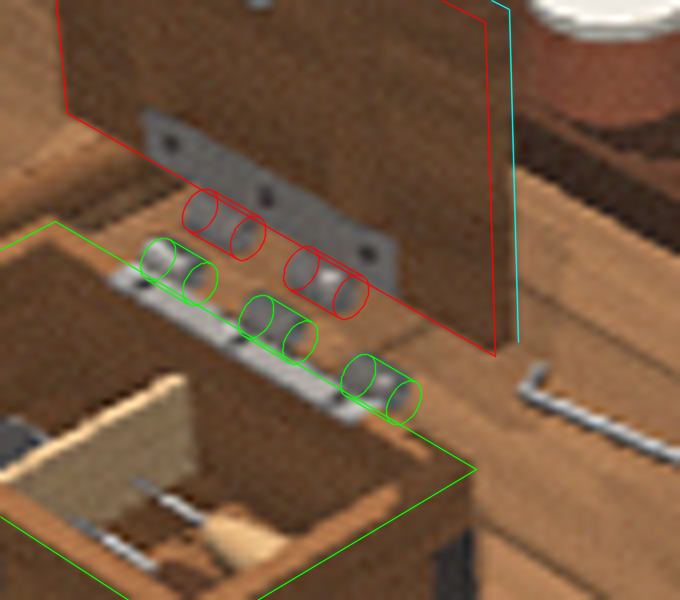

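View pics/l4.png

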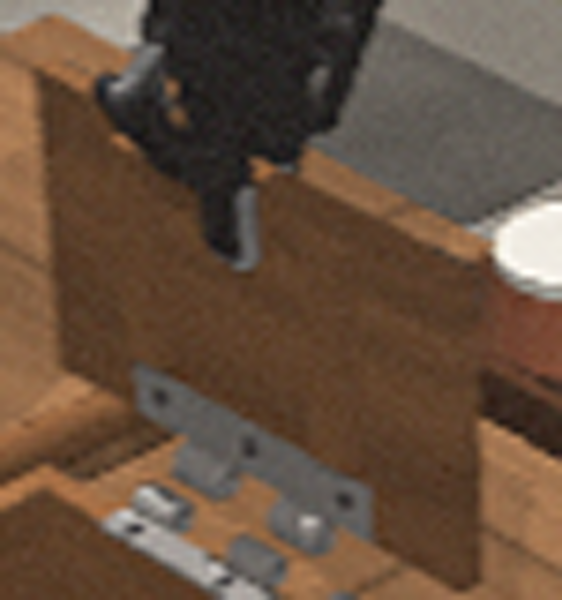

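```bash
sed -i 's/^F=8/F=12/; s/,1,cv2.LINE_AA/,1,cv2.LINE_AA/' ov.py; python3 ov.py 4 0.6039 0.2192 0.1205 1.5 260,198,306,238
python3 - <<'E'
import cv2
a=cv2.imread("pics/side4.png")
cv2.imwrite("pics/k4.png",cv2.resize(a[198:238,260:306],None,fx=12,fy=12,interpolation=cv2.INTER_CUBIC))
E
```

```text
(no output)
```

View pics/ov4_260_198.png

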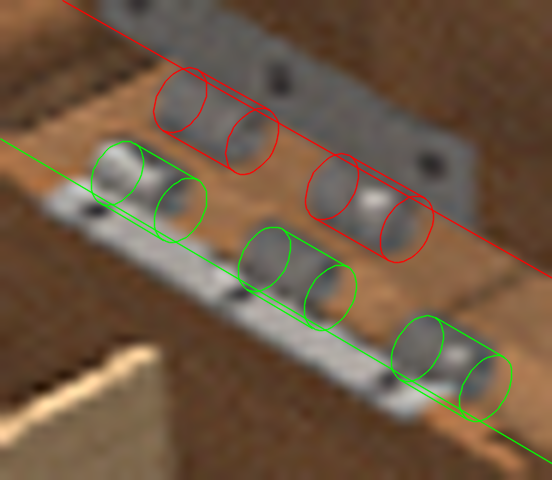

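View pics/k4.png

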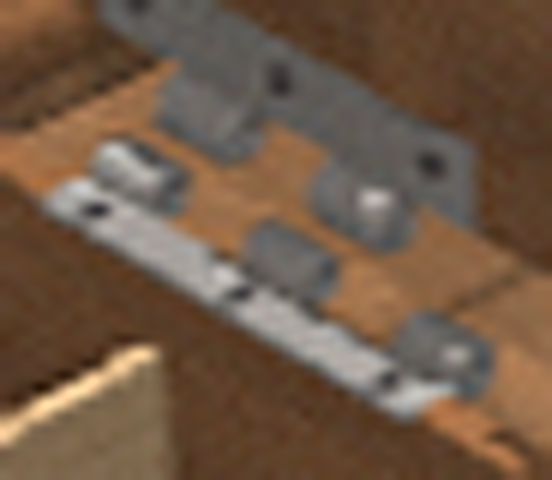

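```bash
python3 -m pendant '[[[0.04,0.02,0.2],0,1],[[0,0,0.2],0,1],[[0,0,0.2],0,1],[[0,0,0.2],0,1],[[0,0,0.15],0,1],[[0,0,0.1],0,1],[[0,0,0],0,1],[[0,0,0],0,1]]'
python3 rel.py 5; python3 ov.py 5 0.6043 0.2201 0.0995 1.5 258,198,304,238; python3 - <<'E'
import cv2
a=cv2.imread("pics/side5.png")
cv2.imwrite("pics/k5.png",cv2.resize(a[198:238,258:304],None,fx=12,fy=12,interpolation=cv2.INTER_CUBIC))
E
```

```text
clock: 15.48
tcp_pos: [0.6103, 0.2205, 0.2105]
orientation: [0.0, 0.698, 0.716, 0.0]
wrist_force: [-0.4, -0.1, -2.7]
finger_gap: 0.0112
[0.6103 0.2205 0.2105] 1.513786672725459 mm tool x,y -0.20058992733214917 -0.4001606948293289 F [-0.4 -0.1 -2.7] [-0.    0.04 -0.  ] [7.82528503e-05 6.97704265e-01 7.16385879e-01 1.58072805e-04]
clock 15.575
```

View pics/k5.png

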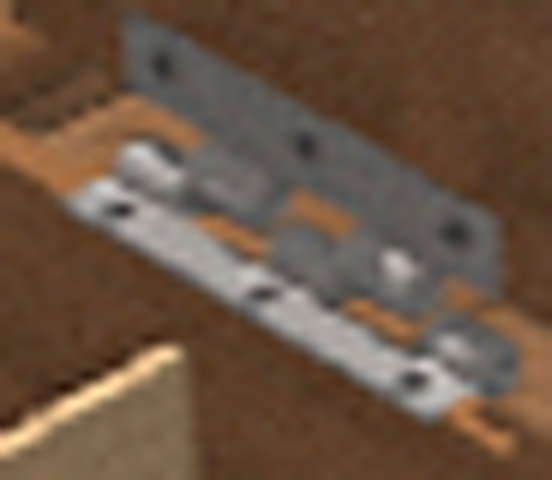

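View pics/ov5_258_198.png

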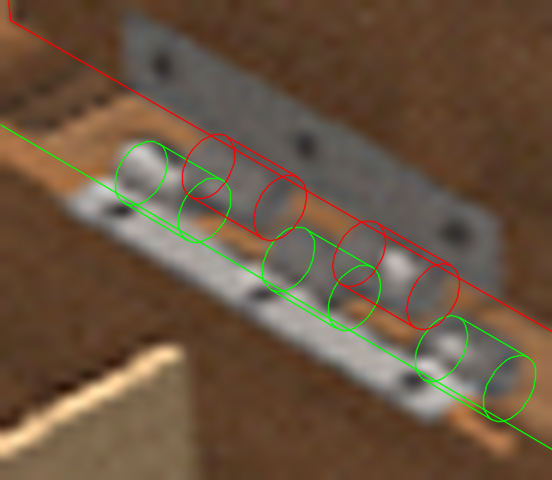

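```bash
python3 -m pendant '[[[0,0,0.15],0,1],[[0,0,0.15],0,1],[[0,0,0.15],0,1],[[0,0,0.1],0,1],[[0,0,0.05],0,1],[[0,0,0],0,1]]'
python3 rel.py 6; python3 ov.py 6 0.6043 0.2201 0.0875 1.5 258,198,304,238; python3 - <<'E'
import cv2
a=cv2.imread("pics/side6.png")
cv2.imwrite("pics/k6.png",cv2.resize(a[198:238,258:304],None,fx=12,fy=12,interpolation=cv2.INTER_CUBIC))
E
```

```text
clock: 16.32
tcp_pos: [0.6102, 0.2206, 0.1982]
orientation: [-0.0, 0.698, 0.716, 0.0]
wrist_force: [0.8, 0.4, -3.9]
finger_gap: 0.0114
[0.6102 0.2206 0.1982] 1.5162596148946506 mm tool x,y -0.24642032805704492 -0.3331917472885571 F [ 0.8  0.4 -3.9] [ 0.26 -0.14  0.  ] [-6.64682886e-05  6.97688811e-01  7.16400943e-01  9.05570683e-05]
clock 16.425
```

View pics/k6.png

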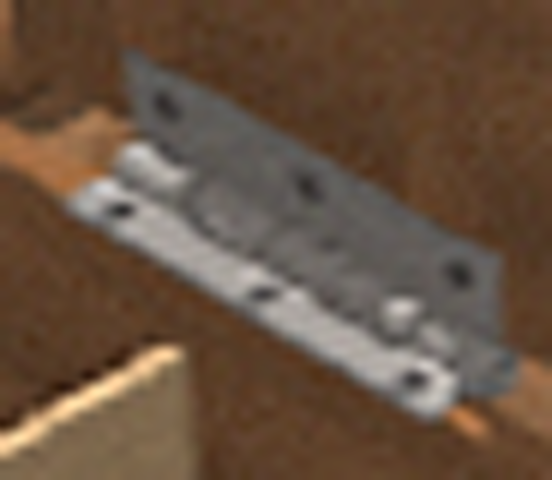

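View pics/ov6_258_198.png

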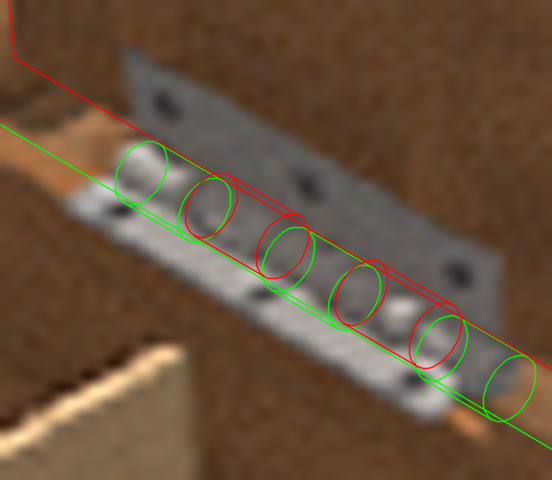

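```bash
cat > st.py <<'E'
from h import *
s=env.get_state();print(np.round(s["tcp_pos"],4),"F",np.round(s["wrist_force"],2),"T",np.round(s["ft_torque"],3))
E
python3 -m pendant '[[[0,0,0],0,1]]' >/dev/null; python3 st.py
python3 -m pendant '[[[0.04,0,0],0,1],[[0,0,0],0,1]]' >/dev/null; python3 st.py
python3 -m pendant '[[[0,0.04,0],0,1],[[0,0,0],0,1]]'>/dev/null; python3 st.py
```

```text
[0.6102 0.2205 0.1983] F [ 0.13  0.82 -4.18] T [ 0.271 -0.101 -0.014]
[0.6102 0.2211 0.1984] F [ 0.47 -0.19 -3.34] T [-0.047 -0.09   0.04 ]
[0.611  0.2212 0.1983] F [ 0.27 -0.35 -3.55] T [0.036 0.009 0.041]
```

```bash
for i in 1; do python3 -m pendant '[[[0.05,0,0],0,1],[[0,0,0],0,1]]' >/dev/null; python3 st.py
python3 -m pendant '[[[0.05,0,0],0,1],[[0,0,0],0,1]]' >/dev/null; python3 st.py
python3 -m pendant '[[[0.05,0,0],0,1],[[0,0,0],0,1]]' >/dev/null; python3 st.py; done
```

```text
[0.6109 0.2224 0.1983] F [ 0.3   0.22 -3.14] T [ 0.013 -0.006  0.003]
[0.6109 0.2234 0.1983] F [-0.14 -0.69 -3.88] T [-0.007  0.045 -0.016]
[0.6109 0.2244 0.1983] F [ 0.07  0.39 -2.63] T [ 0.006 -0.049  0.013]
```

```bash
python3 -m pendant '[[[0.05,0,0],0,1],[[0,0,0],0,1]]' >/dev/null; python3 st.py
python3 -m pendant '[[[0.05,0,0],0,1],[[0,0,0],0,1]]' >/dev/null; python3 st.py

```

```text
[0.6109 0.2254 0.1983] F [-0.16 -0.15 -2.28] T [ 0.052 -0.007 -0.058]
[0.6109 0.226  0.1983] F [-0.82 -1.25 -2.6 ] T [-0.479 -0.038 -0.027]
```

```bash
python3 -m pendant '[[[-0.14,0,0],0,1],[[0,0,0],0,1]]' >/dev/null; python3 st.py
python3 -m pendant '[[[0,0,0.05],0,1],[[0,0,0],0,1]]' >/dev/null; python3 st.py
python3 -m pendant '[[[0,0,0.05],0,1],[[0,0,0],0,1]]' >/dev/null; python3 st.py
python3 -m pendant '[[[0,0,0.05],0,1],[[0,0,0],0,1]]' >/dev/null; python3 st.py
```

```text
[0.6109 0.2234 0.1983] F [ 0.44  0.05 -2.21] T [0.022 0.007 0.036]
[0.6108 0.2236 0.1972] F [ 0.85 -0.16 -3.03] T [ 0.056 -0.011  0.008]
[0.6109 0.2235 0.1962] F [ 0.64 -0.48 -3.54] T [-0.013  0.009  0.03 ]
[0.6108 0.2235 0.1952] F [-0.04 -1.53 -3.1 ] T [0.008 0.05  0.022]
```

```bash
python3 -m pendant '[[[0,0,0.03],0,1],[[0,0,0],0,1]]' >/dev/null; python3 st.py
python3 -m pendant '[[[0,0,0.03],0,1],[[0,0,0],0,1]]' >/dev/null; python3 st.py
python3 -m pendant '[[[0,0,0.03],0,1],[[0,0,0],0,1]]' >/dev/null; python3 st.py
```

```text
[0.611  0.2235 0.1949] F [-0.2  -0.81 -2.27] T [-0.023  0.081 -0.073]
[0.611  0.2236 0.1948] F [-1.13  0.24  2.  ] T [-0.096  0.414  0.001]
[0.6111 0.2235 0.1948] F [-0.7  -1.71  5.04] T [-0.145  0.698  0.013]
```

```bash
python3 -m pendant '[[[0,0,-0.06],0,1],[[0,0,-0.05],0,1],[[0,0,0],0,1]]' >/dev/null; python3 st.py
python3 -m pendant '[[[0,-0.05,0],0,1],[[0,0,0],0,1]]' >/dev/null; python3 st.py
python3 -m pendant '[[[0,-0.05,0],0,1],[[0,0,0],0,1]]' >/dev/null; python3 st.py
python3 -m pendant '[[[0,-0.04,0],0,1],[[0,0,0],0,1]]' >/dev/null; python3 st.py
```

```text
[0.6108 0.2234 0.195 ] F [ 0.69  0.42 -3.15] T [0.021 0.025 0.012]
[0.6102 0.2235 0.1955] F [ 0.76  0.25 -4.17] T [ 0.001 -0.451  0.028]
[0.6094 0.2234 0.1958] F [ 3.75 -0.58 -3.95] T [ 0.019 -0.979  0.164]
[0.6087 0.2234 0.1959] F [ 4.57 -0.08 -4.91] T [-0.033 -1.336  0.133]
```

```bash
python3 -m pendant '[[[0,0.11,-0.02],0,1],[[0,0.1,0],0,1],[[0,0,0],0,1],[[0,0,0],0,1]]' >/dev/null; python3 st.py;python3 rel.py 7; python3 - <<'E'
import cv2
a=cv2.imread("pics/side7.png")
cv2.imwrite("pics/k7.png",cv2.resize(a[198:238,258:304],None,fx=14,fy=14,interpolation=cv2.INTER_CUBIC))
E
```

```text
[0.6119 0.2235 0.1959] F [ 0.43 -0.21 -3.08] T [-0.006 -0.022 -0.018]
[0.6119 0.2235 0.1959] 1.5167460396201164 mm tool x,y -3.1912204801407573 -2.101619332001304 F [ 0.4 -0.2 -3.1] [-0.01 -0.02 -0.02] [-3.19513959e-04  6.97685706e-01  7.16403838e-01 -3.06950435e-04]
clock 21.775
```

View pics/k7.png

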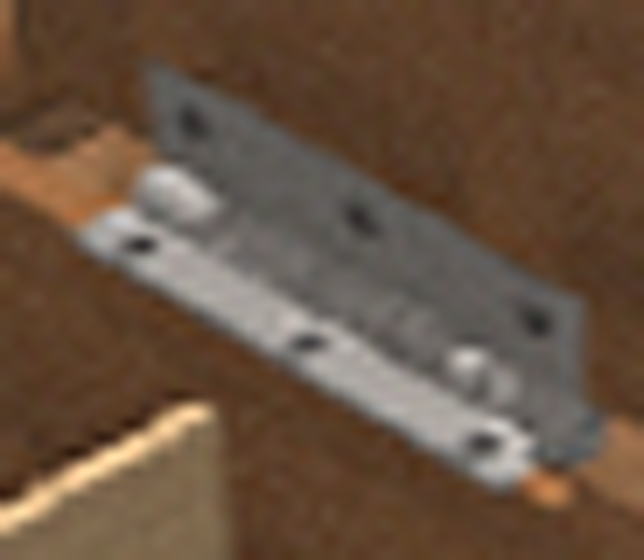

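View pics/s7.png

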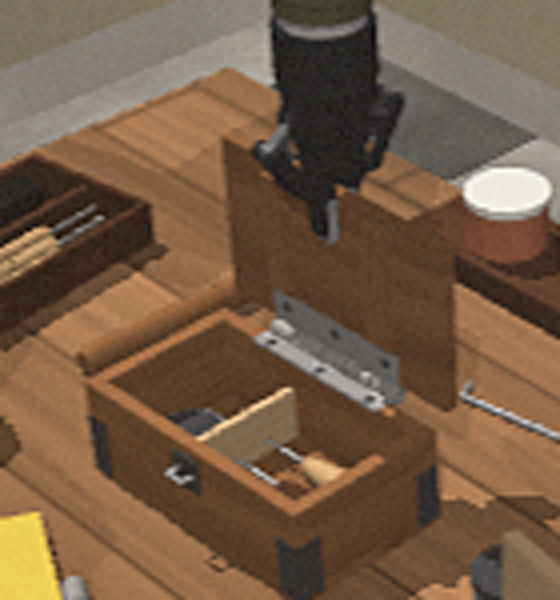

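```bash
python3 -m pendant '[[[-0.01,0.01,-0.02],0,1],[[0,0,0],0,1],[[0,0,0],0,1],[[0,0,0],0,1]]' ; python3 st.py
python3 -m pendant '[[[0,0,0],0,1],[[0,0,0],0,1]]' >/dev/null; python3 st.py;python3 rel.py 8; python3 - <<'E'
import cv2
a=cv2.imread("pics/side8.png")
cv2.imwrite("pics/k8.png",cv2.resize(a[190:245,250:310],None,fx=10,fy=10,interpolation=cv2.INTER_CUBIC))
E
```

```text
clock: 22.28
tcp_pos: [0.6125, 0.2234, 0.1965]
orientation: [-0.0, 0.698, 0.716, 0.0]
wrist_force: [-0.5, -0.5, -3.5]
finger_gap: 0.0114
[0.6125 0.2234 0.1965] F [-0.48 -0.5  -3.47] T [0.028 0.053 0.021]
[0.6125 0.2234 0.1965] F [ 0.22 -0.15 -3.5 ] T [ 0.033 -0.001  0.043]
[0.6125 0.2234 0.1965] 1.5142081735069297 mm tool x,y -2.997622912958998 -2.687792760565849 F [ 0.2 -0.2 -3.5] [ 0.03 -0.    0.04] [-2.12455010e-05  6.97701640e-01  7.16388456e-01  2.95362218e-05]
clock 22.625
```

View pics/k8.png

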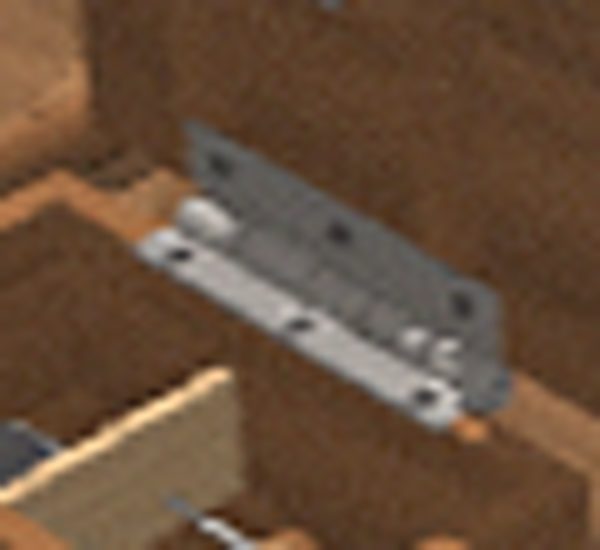

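View pics/top8.png

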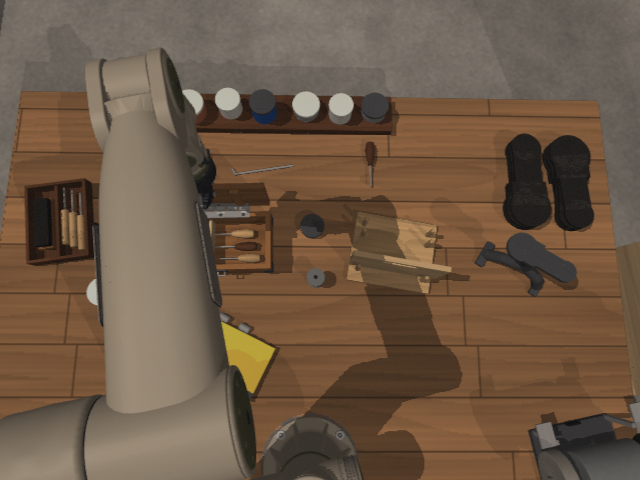

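```bash
python3 - <<'E'
import cv2
a=cv2.imread("pics/top8.png")
cv2.imwrite("pics/t8.png",cv2.resize(a[190:230,200:260],None,fx=12,fy=12,interpolation=cv2.INTER_CUBIC))
E
```

```text
(no output)
```

View pics/t8.png

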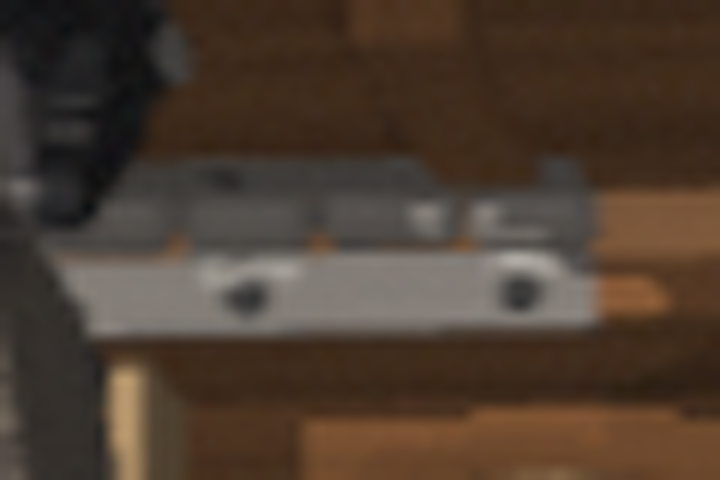

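The top crop at 12x shows the visible knuckles (fixed at 190–305 and 475–590, lid at 330–450) in one line with small, even gaps at 178, 318 and 460. The wrist reads only the lid's weight, so I'm handing in.

```bash
python3 - <<'E'
from workcell import env
print(env.hand_in()); s=env.get_state(); print(s["clock"],s["tcp_pos"],s["wrist_force"],s["finger_gap"])
E
```

```text
the job is handed in; nothing more can be done
None
the job is handed in; nothing more can be done
```

I lifted the brown battened lid out of the far rack slot and carried it upright to the chest. I lowered its two knuckles between the chest's three and handed in at about 22.6 s, still gripping it at 60 N. `hand_in` reports no verdict, and readings are refused after it, so the last checks below are from just before.

**How I aligned it:** I felt for the position with light touches, well under the 80 N limit:
- **Along the axis:** it touched at TCP y = 0.2207 and 0.2258. That is the expected 5 mm of play, so I centred it at 0.2234.
- **Height:** it touched down at z = 0.1948. I raised it about 1.6 mm to 0.1965.
- **Fore-aft:** it touched the back wall at about x = 0.6107. I moved it out about 1.8 mm to 0.6125, against the stated 1.5 mm clearance.

**Last checks:**
- **Forces:** the wrist carried only the lid's weight (about 3.5 N) with torques near zero, so the hinge is not leaning on the chest.
- **Pose:** the tool points straight down, turned 1.51° against the chest's fitted 1.53°.
- **Pictures:** the knuckles line up in both views, though the arm hides the left part from the top camera. The other objects that show look undisturbed, but I didn't measure them.

**What disagreed:**
- **Camera fit:** it put the hinge about 3 mm off along the axis and 2–2.5 mm off fore-aft compared with the touches. I trusted the touches.
- **Fore-aft:** this is the least certain direction, since only the wall side could be touched.

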